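Close the solar lantern's battery cover and switch it on

TASK

The lantern stands upside down in its cradle with the round battery cover sitting proud on its base. With a fingertip, turn the cover until the notch in its rim lines up with the pin, press the cover fully down so that it seats over the pin, and then press the button on the lantern's base all the way in and let it go. Nothing needs gripping: do not pull the cover up, and leave the other things on the table where they are.

Things in the scene. Friction and masses are not known exactly. Their poses are not given: they have to be found in the camera images.
- base_face (a point): Point on the lantern's upturned base face, on the axis about which the cover turns (this axis is vertical). The lantern is fixed; it stands upside down, its base is a grey drum 170 mm across whose flat upper face lies 165 mm above the table. The cover axis lies 22 mm to one side of the drum's centre, on the side away from the button.
- pin (a point): Centre of the top of the steel pin: upright, 8 mm across, it stands 8 mm above the base face, 49 mm from the cover's axis, with a small steel web 6 mm wide behind it (outwards, to 65 mm from the axis, 7 mm high). About half of the pin shows beyond the cover's rim. Fixed to the lantern.
- cover_top (a point): Centre of the cover's top face, on its axis; moves with the cover. A light grey plastic disc 100 mm across, 14 mm thick except in one finger pocket where the floor is 4 mm thick. At the start its underside is 9.5 mm above the base face (1.5 mm over the pin's top) and its top 23.5 mm above it. Pressed anywhere on top it goes down without tilting.
- notch (a point): The middle of the notch at the cover's underside, 49 mm from the axis. The notch is a gap in the rim right through the cover, 10 mm deep radially and about 14 mm wide at the rim, so the 8 mm pin has about 3 mm room at either side. Turns with the cover.
- pocket (a point): Floor of the finger pocket, 33 mm from the axis, on its middle line, opposite the notch; turns with the cover. The pocket is a 140 degree sector, open at the rim, 10 mm deep (floor 4 mm above the cover's underside), reaching in to a hub 22 mm across and as high as the raised part. Its floor is dark rubber. A fingertip sweeping round in it pushes one of its upright, nearly radial end walls and turns the cover.
- cover (a joint): Angle of the cover, rad, positive anticlockwise seen from above; 0 (or any whole turn) = notch exactly over the pin. Turns endlessly, stays where it is left; friction about 0.06 N m. At the start somewhere from 0.7 to 5.58. It can go down only within about 0.06 rad of a whole turn.
- spindle (a joint): How far the cover has been pressed down from its start, m: 0 at the start, 0.009 fully seated, about 0.0015 when it lies on the pin because the notch is not over it, negative when it has been pulled up. It moves with friction of about 6 N and stays where it is left; about 5 to 6 N pushes it down.
- button_top (a point): Centre of the top of the round press button, 20 mm across, in a round housing 36 mm across and 12 mm high on the lantern's base face; the button's top is 22 mm above that face when out. It lies 84 mm from the cover's axis, at right angles to the direction of the pin (clockwise from it, seen from above). It is pressed straight down.
- button (a joint): Travel of the button, m: 0 out, 0.006 all the way in. A spring brings it back; all the way in takes 5 N.
- plate: Loose aluminium plate, 170 mm across, 18 mm high. Leave it alone. Origin at the centre of its underside.
- funnel: Loose blue plastic funnel standing mouth down, 110 mm across and 110 mm high. Leave it alone. Origin at the centre of its underside.
- mug: Loose white mug, 80 mm across, 85 mm high. Leave it alone. Origin at the centre of its underside.
- jar: Loose glass jar with a steel lid, 72 mm across, 100 mm high. Leave it alone. Origin at the centre of its underside.
- driver: Loose screwdriver lying on the table. Leave it alone.
- cell_a: Loose steel battery cell standing on end, 26 mm across, 60 mm high. Leave it alone. Origin at the centre of its underside.
- cell_b: A second battery cell like cell_a, standing. Leave it alone.

How it is judged:
By the outcome, as a careful person would: the job done as asked, in the order asked, and still so for the second after the job is handed in, with the robot touching nothing.
It also fails if it takes over 54 s, if anything falls off the work surface, if the arm or the gripper's body presses on something with over 40 N, if the wrist force passes 120 N, or if a joint passes its speed limit or range.

ROBOT

A 7-joint arm with a two-finger parallel gripper is mounted at the origin on the work surface. World frame = base frame: x ahead of the robot, y to its left, z up, the work surface at z = 0. Lengths are in m, angles in rad, forces in N, time in s.
With the tool pointing down it reaches from about 0.35 to 0.9 m from the base axis. Payload 8.1 kg.
Tool frame: the origin (TCP) lies on the centre line of the jaws, within the pads' length; the fingertips stand 14 mm ahead of it and the grasp point (between the pads) lies 5 mm behind it; z points along the fingers, y is the direction in which the jaws open and shut (so a half turn about z gives the same grasp; the last joint's range is limited). The gripper opens to 92 mm and grips with 3 to 60 N. Pads are 19 mm wide; open, the fingers measure 130 mm over their backs; the gripper's body (75 mm by 190 mm) begins 47 mm behind the grasp point.
Start: joints at [-1.216, 0.434, 0.025, 1.573, -0.012, 1.134, -0.075], TCP at [0.276, 0.561, 0.241] pointing down, gripper open.
Joint ranges: [-2.62, 2.62], [-0.44, 2.09], [-1.27, 1.32], [0.08, 2.57], [-1.32, 4.46], [0.12, 2], [-2.74, 2.74]. Speed limits (rad/s): [2.22, 2.22, 3.01, 3.01, 3.14, 3.14, 3.14].

INTERFACE

Orientations are given as a rotation vector (axis times angle).
In Python, from cell import arm, optics gives the robot as it stands.
- The arm moves only by the shell command python3 -m creep 'ROWS' [FORCE]. ROWS is JSON, a list of rows, each an object with "translation": the shift along the tool's x, y, z in m, a list of three; "rot": the turn, a rotation vector about the tool's x, y, z in degrees, a list of three; "jaw": the finger opening in m, from 0 to 0.0918. In form: [{"translation": [x, y, z], "rot": [wx, wy, wz], "jaw": jaw}, ...]. A call has 1 to 12 rows; each row shifts and turns the commanded pose from where the row before left it, along the tool's axes as they then stand; what a row does not reach is not made up. A row lasts 1/12 s, in which the tool goes at most 41.7 mm and 7.16 degrees, less where a joint would pass 70% of its speed; a pose out of reach is approached as far as the arm can. A call is refused whole if a number of a shift passes 0.0417 or a number of a turn 7.16, either way. A call with a gripper value outside its range is refused whole. The fingers move at their own pace and stop on an object; FORCE is the grip in N (left out, the last holds). Time passes only in rows, so rows that do not move let the fingers close. It gives the time, the measured TCP pose, the force and the opening at its end, in the units of the state.
- arm.observe(): the state, without advancing time (a new reading comes with each control period).
- optics.get_image(name): name is "scene" or "side" or "wrist"; returns the picture (400x640x3 uint8, red, green, blue); there is no depth.
- optics.camera_info(name): a dict with "fx", "fy", "cx", "cy" (pixels), "R" (3x3) and "t" (3): a world point X has camera coordinates R X + t. Camera axes: x right, y down, z forward; pixel columns grow to the right and rows downward; lengths in m; the calibration is good to about 2 mm. A picture is of the moment at which its call begins: read the wrist's pose just before it. camera_info takes no time and is no camera call; for the wrist camera it gives the pose at the moment of the call.
- arm.sign_off(): hands the job in, once; it reports no verdict.
Trained networks look in the newest picture that a camera, given by its name, has taken for a name from the list of things; names that differ only in an ending like _2 or _b are one class to them, and where a whole thing is asked for, a point or a joint stands for the part that bears it (a point fixed in the world has none). Each returns a list of dicts, best first, with "score" (0 to 1); they miss things now and then, are a little off and sometimes report something else, mostly with a low value. They report only what shows in the picture. A call takes as long as a camera call.
- optics.boxes_of(camera, thing): "location" ([column, row] in pixels, amid what is visible of it).
- optics.pinpoint(camera, thing): "location" ([column, row] in pixels: a listed point, or the origin of a listed thing).
The state is a dict: "clock": time; "joints": joint angles; "dq": joint speeds; "joint_efforts": joint torques, N m; "position": TCP position; "ee_rot": TCP orientation; "force": force on the tool from outside, world axes, zero at the start; "ft_torque": the same for the moment, N m; "width": opening from 0.0 (shut) to 1.0 (fully open).
Only numpy, scipy, OpenCV 4.12 (cv2) and the standard library are available. Lean on these libraries where they do the work, as an engineer would, in place of code of your own. Each camera call takes 0.05 s, during which the arm holds its last target.

## Working session

There is one attempt and no reset: what is moved stays moved. The work goes in short steps, Python scripts to look and compute and a shell command to move; the robot and the scene stay as the last step left them, time stands still between calls to the robot, and variables do not carry over. Pictures are saved under pics/ and viewed, and the job is handed in when it is done.

```bash
ls; mkdir -p pics
python3 - <<'E'
from cell import arm, optics
import cv2
print(arm.observe())
for n in ("scene","side","wrist"):
    im=optics.get_image(n); cv2.imwrite(f"pics/{n}0.png",im[:,:,::-1])
    c=optics.camera_info(n); print(n,c)
    for t in ("base_face","pin","cover_top","notch","pocket","button_top"):
        try: print(n,t,[(d['score'],d['location']) for d in optics.pinpoint(n,t)][:2])
        except Exception as e: print(n,t,e)
print(arm.observe()['clock'])
E
```

```text
pics
{'clock': 0.0, 'joints': array([-1.21562878,  0.43517824,  0.02496017,  1.57408276, -0.01158133,
        1.13398025, -0.07507061]), 'dq': array([ 0.00165081,  0.00087051, -0.00017279,  0.00026707,  0.00030273,
        0.00049179, -0.00112922]), 'joint_efforts': array([ 1.07651871e-03, -6.67858171e+01,  9.85381790e-01, -3.14450562e+01,
       -6.04390819e-02,  4.27921931e-02,  1.62728306e-04]), 'position': array([0.27605394, 0.56020106, 0.23997814]), 'ee_rot': array([-7.12784814e-01, -3.05946197e+00,  2.34224406e-03]), 'force': array([ 0.10059285, -0.486106  , -0.07084541]), 'ft_torque': array([ 0.02362822,  0.00137395, -0.06552461]), 'width': 1.0021249242479486}
scene {'fx': 438.9744056736647, 'fy': 438.9744056736647, 'cx': 319.89976786300423, 'cy': 192.48510121935038, 'R': array([[ 0.23652275,  0.97146415, -0.01773114],
       [ 0.61812679, -0.16452528, -0.76866814],
       [-0.74965076,  0.17084741, -0.63940199]]), 't': array([-0.11867536, -0.22402012,  1.44232556])}
scene base_face [(0.92, [339.9, 168.3])]
scene pin [(0.81, [363.6, 164.0])]
scene cover_top [(0.65, [341.8, 165
[... 451 characters left out ...]
0.82, [295.4, 197.3])]
side pin [(0.94, [291.9, 184.7])]
side cover_top [(0.73, [298.7, 191.7])]
side notch [(0.85, [299.1, 208.2]), (0.23, [244.4, 189.2])]
side pocket [(0.74, [297.2, 186.6]), (0.31, [298.5, 197.6])]
side button_top [(0.44, [331.3, 184.6]), (0.4, [299.5, 195.6])]
wrist {'fx': 291.4621728288739, 'fy': 291.4621728288739, 'cx': 320.36098450483394, 'cy': 200.7351860186294, 'R': array([[ 0.44366988,  0.89618926,  0.00135647],
       [ 0.85923631, -0.42580503,  0.2835543 ],
       [ 0.25469591, -0.12463898, -0.95895522]]), 't': array([-0.62532404, -0.03489782,  0.38893315])}
wrist base_face []
wrist pin []
wrist cover_top []
wrist notch []
wrist pocket []
wrist button_top []
1.05
```

```bash
python3 - <<'E'
import cv2,numpy as np
a=cv2.imread('pics/scene0.png');b=cv2.imread('pics/side0.png')
def crop(im,x,y,w=130,h=90): return cv2.resize(im[y-h//2:y+h//2,x-w//2:x+w//2],None,fx=6,fy=6,interpolation=cv2.INTER_CUBIC)
cv2.imwrite('pics/c_scene.png',crop(a,345,175));cv2.imwrite('pics/c_side.png',crop(b,310,195))
E
cat > h.py <<'E'
import numpy as np
from cell import arm,optics
from scipy.optimize import least_squares
def proj(c,X):
    q=c['R']@np.asarray(X)+c['t']; return np.array([c['fx']*q[0]/q[2]+c['cx'],c['fy']*q[1]/q[2]+c['cy']])
def tri(obs):
    return least_squares(lambda X:np.concatenate([proj(c,X)-p for c,p in obs]),[0.5,0,0.17])
def onplane(c,p,z):
    d=c['R'].T@np.array([(p[0]-c['cx'])/c['fx'],(p[1]-c['cy'])/c['fy'],1]);o=-c['R'].T@c['t'];return o+d*(z-o[2])/d[2]
E
python3 - <<'E'
from h import *
s=optics.camera_info('scene');d=optics.camera_info('side')
P={'base':((339.9,168.3),(295.4,197.3)),'pin':((363.6,164),(291.9,184.7)),'cov':((341.8,165.2),(298.7,191.7)),'notch':((320.8,166),(299.1,208.2)),'pocket':((357.8,167.6),(297.2,186.6)),'but':((349.3,186.9),(331.3,184.6))}
for k,(a,b) in P.items():
    r=tri([(s,a),(d,b)]);print(k,r.x.round(4),r.fun.round(1))
E
```

```text
base [0.4964 0.0499 0.1666] [-0.   0.  -0.  -0.1]
pin [0.5084 0.0987 0.1749] [-0.8  1.  -0.9 -1.3]
cov [0.5067 0.0508 0.1818] [-0.2  0.2 -0.2 -0.3]
notch [0.4835 0.008  0.1695] [-0.7  0.9 -0.8 -1. ]
pocket [0.5171 0.0831 0.1749] [-0.6  0.8 -0.7 -1. ]
but [0.5939 0.0389 0.1879] [-1.5  1.8 -1.9 -2.4]
```

View pics/scene0.png

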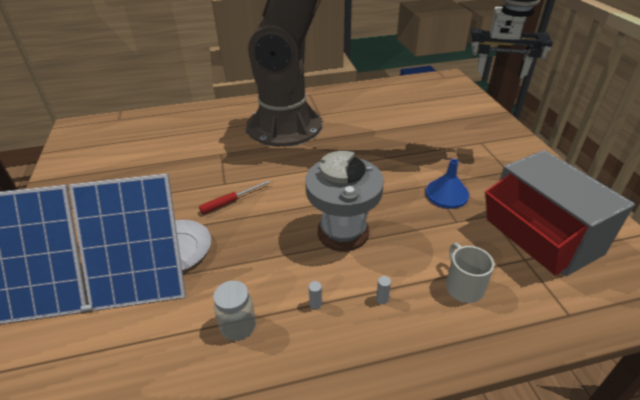

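View pics/side0.png

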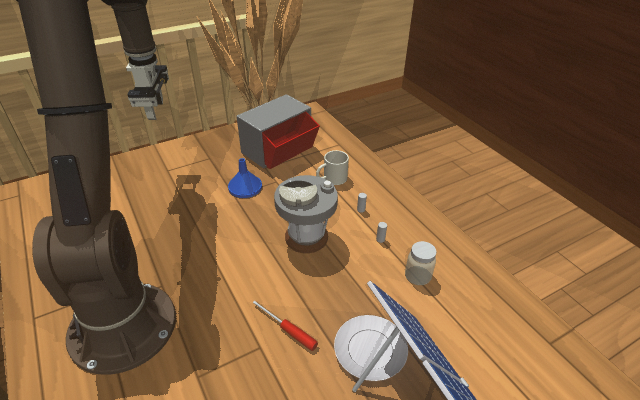

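View pics/c_scene.png

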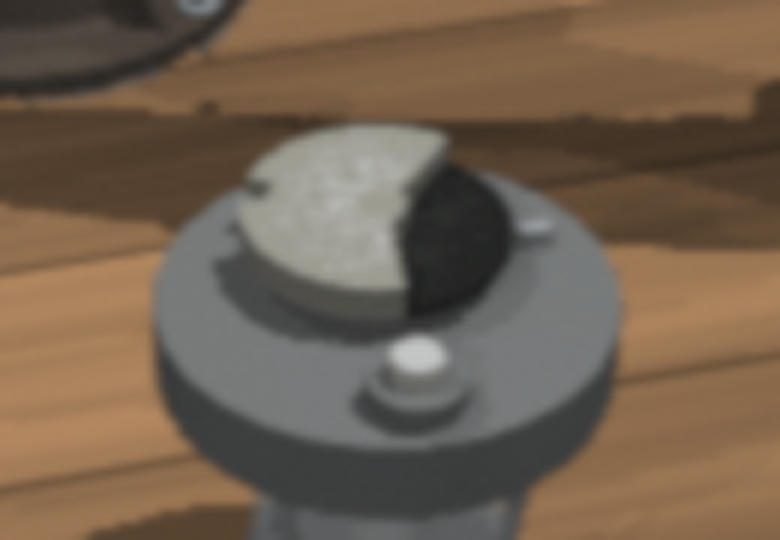

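View pics/c_side.png

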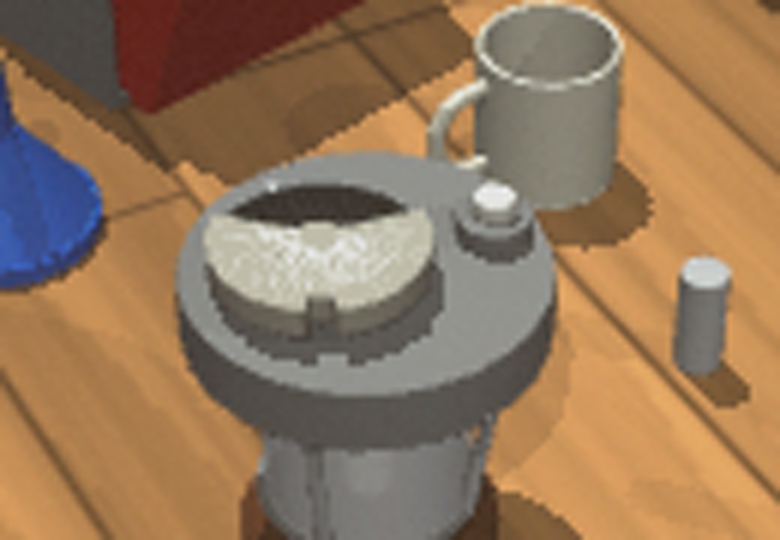

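The scene crop shows the notch at about pixel (323,161) on the left rim. The pocket is to the right, facing the pin (~(368,168)), and the button is at about (349,189). The cover is therefore roughly half a turn off. Next I'll bring the wrist camera over it.

Run:
```python
from h import *
from scipy.spatial.transform import Rotation as Ro
o=arm.observe();R=Ro.from_rotvec(o['ee_rot']).as_matrix();print(R.round(3),o['position'])
c=optics.camera_info('wrist');print('cam',-c['R'].T@c['t'], c['R'][2])
Cc=-c['R'].T@c['t'];print('cam in tool',R.T@(Cc-o['position']),(R.T@c['R'].T).round(3))
s=optics.camera_info('scene')
for p in [(490,205),(560,155),(640,210),(565,270),(450,190)]: print(p,onplane(s,p,0.).round(3),onplane(s,p,.15).round(3))
# desired TCP for camera looking at (0.50,0.05,.17), TCP z .36
print(R.T@(np.array([0.45,0.05,0.36])-o['position']))
```

```text
[[-0.897  0.442  0.   ]
 [ 0.442  0.897  0.   ]
 [-0.     0.    -1.   ]] [0.27627875 0.56064331 0.2407604 ]
cam [0.20836366 0.59402667 0.38369852] [ 0.25468762 -0.12466047 -0.95895463]
cam in tool [ 7.56732117e-02 -6.77554374e-05 -1.42939761e-01] [[-0.002 -0.959 -0.284]
 [ 1.    -0.002  0.001]
 [-0.001 -0.284  0.959]]
(490, 205) [0.531 0.439 0.   ] [0.675 0.318 0.15 ]
(560, 155) [0.385 0.75  0.   ] [0.558 0.566 0.15 ]
(640, 210) [ 0.643  0.788 -0.   ] [0.764 0.596 0.15 ]
(565, 270) [0.763 0.484 0.   ] [0.861 0.353 0.15 ]
(450, 190) [0.45  0.369 0.   ] [0.61  0.261 0.15 ]
[-0.38156128 -0.38123774 -0.1192582 ]
```

```bash
python3 -m creep '[{"translation":[-0.026,-0.026,-0.012],"rot":[0,0,0],"jaw":0},{"translation":[-0.026,-0.026,-0.012],"rot":[0,0,0],"jaw":0},{"translation":[-0.026,-0.026,-0.012],"rot":[0,0,0],"jaw":0},{"translation":[-0.026,-0.026,-0.012],"rot":[0,0,0],"jaw":0},{"translation":[-0.026,-0.026,-0.012],"rot":[0,0,0],"jaw":0},{"translation":[-0.026,-0.026,-0.012],"rot":[0,0,0],"jaw":0},{"translation":[-0.026,-0.026,-0.012],"rot":[0,0,0],"jaw":0},{"translation":[-0.026,-0.026,-0.012],"rot":[0,0,0],"jaw":0},{"translation":[-0.026,-0.026,-0.012],"rot":[0,0,0],"jaw":0},{"translation":[-0.026,-0.026,-0.012],"rot":[0,0,0],"jaw":0},{"translation":[-0.026,-0.026,0],"rot":[0,0,0],"jaw":0},{"translation":[-0.026,-0.026,0],"rot":[0,0,0],"jaw":0}]' 20
python3 - <<'E'
from h import *
from scipy.spatial.transform import Rotation as Ro
o=arm.observe();R=Ro.from_rotvec(o['ee_rot']).as_matrix();print(R.round(3),o['position'],o['joints'].round(2))
E
```

```text
clock: 2.05
position: [0.4188, 0.1412, 0.3618]
ee_rot: [0.713, 3.058, 0.003]
force: [-0.0, 0.8, -0.2]
width: 0.178
[[-0.897  0.442  0.002]
 [ 0.442  0.897  0.001]
 [-0.001  0.002 -1.   ]] [0.41875225 0.14117036 0.3617806 ] [-0.71  0.03  0.28  1.81 -0.01  1.3   0.68]
```

```bash
python3 -m creep '[{"translation":[-0.037,-0.015,0],"rot":[0,0,7.1],"jaw":0},{"translation":[-0.037,-0.012,0],"rot":[0,0,7.1],"jaw":0},{"translation":[-0.037,-0.010,0],"rot":[0,0,7.1],"jaw":0},{"translation":[0,0,0],"rot":[0,0,7.1],"jaw":0},{"translation":[0,0,0],"rot":[0,0,7.1],"jaw":0},{"translation":[0,0,0],"rot":[0,0,7.1],"jaw":0},{"translation":[0,0,0],"rot":[0,0,7.1],"jaw":0},{"translation":[0,0,0],"rot":[0,0,7.1],"jaw":0},{"translation":[0,0,0],"rot":[0,0,7.1],"jaw":0},{"translation":[0,0,0],"rot":[0,0,7.1],"jaw":0},{"translation":[0,0,0],"rot":[0,0,7.1],"jaw":0},{"translation":[0,0,0],"rot":[0,0,7.1],"jaw":0}]' 20
python3 -m creep '[{"translation":[0,0,0],"rot":[0,0,7.1],"jaw":0},{"translation":[0,0,0],"rot":[0,0,7.1],"jaw":0},{"translation":[0,0,0],"rot":[0,0,7.1],"jaw":0},{"translation":[0,0,0],"rot":[0,0,0],"jaw":0}]' 20
python3 - <<'E'
from h import *
import cv2
from scipy.spatial.transform import Rotation as Ro
o=arm.observe();R=Ro.from_rotvec(o['ee_rot']).as_matrix();print(R.round(3),o['position'],o['joints'].round(2))
c=optics.camera_info('wrist')
im=optics.get_image('wrist');cv2.imwrite('pics/w1.png',im[:,:,::-1])
np.save('w1.npy',c,allow_pickle=True)
for t,z in (("base_face",.165),("pin",.173),("cover_top",.1885),("notch",.1745),("pocket",.1785),("button_top",.187)):
    for d in optics.pinpoint('wrist',t)[:1]: print(t,d,onplane(c,d['location'],z).round(4))
E
```

```text
clock: 3.05
position: [0.4907, 0.0511, 0.3608]
ee_rot: [-2.601, -1.762, -0.0]
force: [-0.3, 0.5, 0.1]
width: 0.004
clock: 3.38
position: [0.4907, 0.0511, 0.3608]
ee_rot: [-2.882, -1.251, -0.0]
force: [-0.5, -0.0, -0.1]
width: 0.004
[[ 0.683  0.73   0.   ]
 [ 0.73  -0.683  0.   ]
 [ 0.     0.    -1.   ]] [0.49073268 0.05105172 0.36082807] [-0.7   0.13  0.56  1.72 -0.07  1.31 -0.87]
base_face {'location': [327.8, 173.1], 'score': 0.97} [0.5052 0.0527 0.165 ]
pin {'location': [302.5, 139.8], 'score': 0.86} [0.5112 0.1009 0.173 ]
cover_top {'location': [327.7, 177.2], 'score': 0.81} [0.5047 0.0532 0.1885]
notch {'location': [339.1, 214.6], 'score': 0.95} [0.482  0.0081 0.1745]
pocket {'location': [320.3, 144.0], 'score': 0.71} [0.5228 0.0844 0.1785]
button_top {'location': [395.1, 130.7], 'score': 0.57} [0.5906 0.0409 0.187 ]
```

View pics/w1.png

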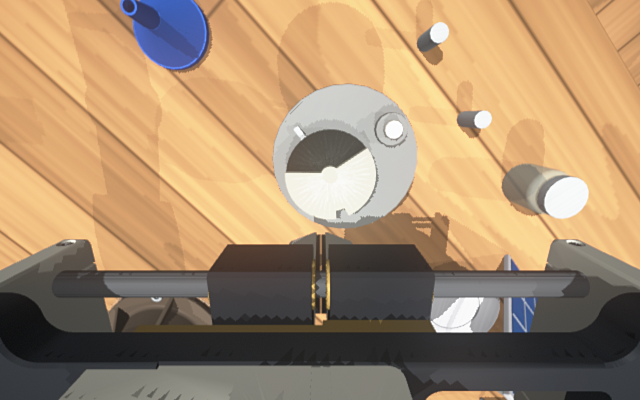

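The wrist view shows the drum centred near (345,155), the cover hub at (329,174), the pin and web at (299,131), the button at (394,129) and the notch at (340,213). I'll refine these.

```bash
python3 - <<'E'
import cv2
im=cv2.imread('pics/w1.png')
c=cv2.resize(im[75:235,260:430],None,fx=4.5,fy=3.7*4.5/4.5,interpolation=cv2.INTER_CUBIC)
c=cv2.resize(im[80:230,265:425],None,fx=4,fy=4,interpolation=cv2.INTER_CUBIC)
cv2.imwrite('pics/w1c.png',c)
E
cat > fit.py <<'E'
from h import *
import sys
# model: axis x,y, pin angle th (button at th-90), base z fixed .165
def model(p,cov=None):
    x,y,th=p[:3];u=lambda a:np.array([np.cos(a),np.sin(a)]);A=np.array([x,y])
    pt=lambda a,r,z:np.r_[A+r*u(a),.165+z]
    return dict(axis=pt(0,0,0),pin=pt(th,49,8),)
E
python3 - <<'E'
from h import *
c=np.load('w1.npy',allow_pickle=True).item()
from h import *
s=optics.camera_info('scene');d=optics.camera_info('side')
def pts(p):
    x,y,z,th,n=p;u=lambda a:np.array([np.cos(a),np.sin(a)]);A=np.array([x,y])
    f=lambda a,r,h:np.r_[A+r*u(a),z+h]
    return {'base':f(0,0,0),'cov':f(0,0,.0235),'pin':f(th,.049,.008),'but':f(th-np.pi/2,.084,.022),'notch':f(n,.049,.0095),'drum':f(th-np.pi/2,.022,0)}
obs=[(c,'base',(327.8,173.1)),(c,'cov',(327.7,177.2)),(c,'pin',(302.5,139.8)),(c,'but',(394,129.5)),(c,'notch',(339.1,214.6)),
(s,'base',(339.9,168.3)),(s,'pin',(363.6,164)),(s,'cov',(341.8,165.2)),(s,'notch',(320.8,166)),(s,'but',(349.5,189)),
(d,'base',(295.4,197.3)),(d,'pin',(291.9,184.7)),(d,'cov',(298.7,191.7)),(d,'notch',(299.1,208.2)),(d,'but',(327.3,183.3))]
def res(p):
    P=pts(p);return np.concatenate([proj(k,P[n])-o for k,n,o in obs])
r=least_squares(res,[.5,.05,.165,1.4,-1.6],loss='soft_l1');print(r.x.round(4),np.degrees(r.x[3:]))
print(res(r.x).reshape(-1,2).round(1))
for n,q in pts(r.x).items(): print(n,proj(c,q).round(1),q.round(4))
print('cover',r.x[4]-r.x[3])
E
```

```text
[ 0.5053  0.0516  0.1614  1.468  -2.0548] [  84.11061364 -117.72894587]
[[ 0.6  0. ]
 [ 1.3 -0. ]
 [ 0.   0.6]
 [-2.2  0.7]
 [ 0.  -1.3]
 [ 1.8  4.2]
 [ 0.1  3.4]
 [ 0.1 -1.4]
 [-0.7  0.1]
 [-0.5 -0.5]
 [ 2.7  0. ]
 [-0.5 -0.3]
 [-0.8 -1.2]
 [-1.2 -1.4]
 [-0.3 -0.1]]
base [328.4 173.1] [0.5053 0.0516 0.1614]
cov [329.  177.2] [0.5053 0.0516 0.1849]
pin [302.5 140.4] [0.5104 0.1004 0.1694]
but [391.8 130.2] [0.5889 0.043  0.1834]
notch [339.1 213.3] [0.4825 0.0083 0.1709]
drum [343.4 162. ] [0.5272 0.0494 0.1614]
cover -3.522764874325506
```

View pics/w1c.png

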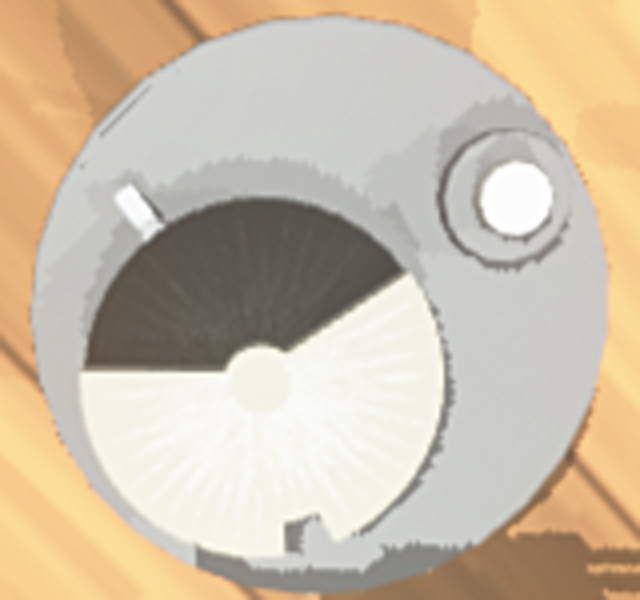

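```bash
cat > ov.py <<'E'
from h import *
import cv2
def overlay(c,img,x,y,z,th,cov,dz,out,x0,y0,w,h,S):
    im=cv2.resize(img[y0:y0+h,x0:x0+w],None,fx=S,fy=S,interpolation=cv2.INTER_CUBIC)
    u=lambda a:np.array([np.cos(a),np.sin(a)]);A=np.array([x,y])
    f=lambda a,r,hh:np.r_[A+r*u(a),z+hh]
    def line(P,col,off=None):
        q=np.array([proj(c,p) for p in P]);q=((q-[x0,y0]+.5)*S).astype(np.int32)
        cv2.polylines(im,[q],False,col,1,cv2.LINE_AA)
    T=np.linspace(0,2*np.pi,80)
    D=A+.022*u(th-np.pi/2)
    line([np.r_[D+.085*u(t),z] for t in T],(0,0,255))
    B=A+.084*u(th-np.pi/2)
    line([np.r_[B+.01*u(t),z+.022] for t in T],(255,0,0)); line([np.r_[B+.018*u(t),z+.012] for t in T],(0,0,255))
    top=.0235-dz; n=th+cov
    line([f(t,.05,top) for t in T],(0,160,0)); line([f(t,.011,top) for t in T],(0,160,0))
    for e in (-.003,.003): line([np.r_[A+r*u(th)+e*u(th+np.pi/2),z+.007] for r in (.049,.065)],(255,0,255))
    for e in (-.007,.007): line([np.r_[A+r*u(n)+e*u(n+np.pi/2),z+top] for r in (.04,.05)],(255,0,255))
    for e in (-1,1):
        a=n+np.pi+e*np.radians(70); line([f(a,r,top) for r in (.011,.05)],(0,200,255))
    cv2.imwrite(out,im)
E
python3 - <<'E'
from ov import *
c=np.load('w1.npy',allow_pickle=True).item()
h=onplane(c,(329.7,174.3),.1885);b=onplane(c,(393.9,129.2),.187);w=onplane(c,(297.3,128.6),.172)
print(h,b,w);d=b-h;print(np.hypot(*d[:2]),np.degrees(np.arctan2(d[1],d[0]))+90);e=w-h;print(np.hypot(*e[:2]),np.degrees(np.arctan2(e[1],e[0])))
img=cv2.imread('pics/w1.png')
overlay(c,img,h[0],h[1],.165,np.radians(82.5),np.radians(-198),0,'pics/ov1.png',265,80,160,150,5)
E
```

```text
[0.50854053 0.054071   0.1885    ] [0.59062477 0.04298404 0.187     ] [0.51533702 0.11358732 0.172     ]
0.08282960636926591 82.30772004064998
0.05990312398817884 83.48530439671677
```

View pics/ov1.png

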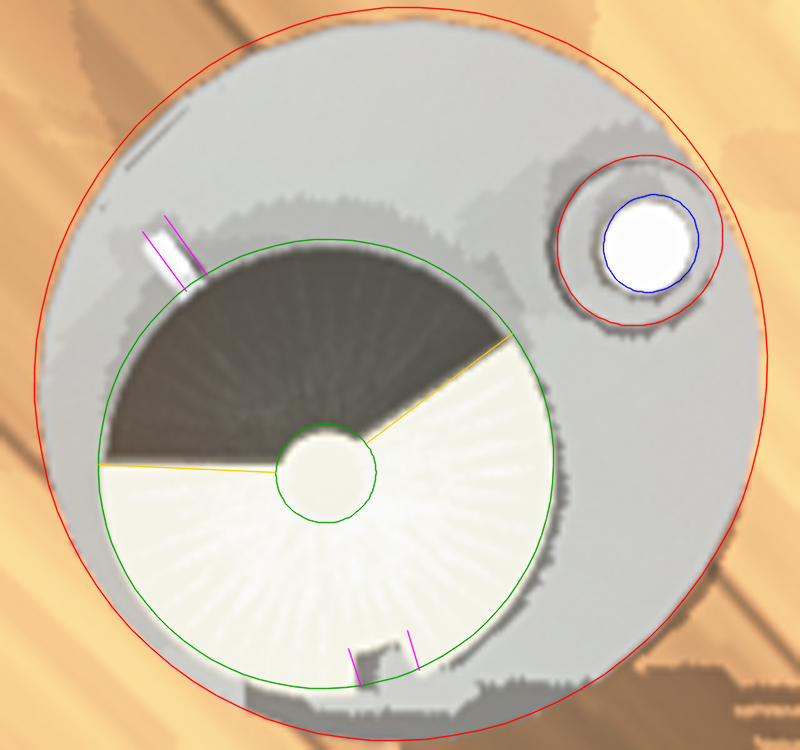

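Run:
```python
from ov import *
c=np.load('w1.npy',allow_pickle=True).item()
img=cv2.imread('pics/w1.png')
to=lambda p:np.array(p)/5+[265,80]-.5
def P(p):
    x,y,z,th,n=p;u=lambda a:np.array([np.cos(a),np.sin(a)]);A=np.array([x,y])
    f=lambda a,r,h:np.r_[A+r*u(a),z+h]
    w=lambda e,r:f(n+np.pi+e*np.radians(70),r,.0235)
    return np.array([proj(c,q) for q in (f(th-np.pi/2,.084,.022),f(th,.065,.007),w(1,.05),w(-1,.05),f(0,0,.0235))])
O=np.array([to(q) for q in ((647,246),(153,235),(103,463),(507,342),(326,468))])
r=least_squares(lambda p:(P(p)-O).ravel(),[.5,.05,.165,1.43,-2]);x=r.x
print(x,np.degrees(x[3:]),np.degrees(x[4]-x[3]),r.fun.reshape(-1,2).round(2))
overlay(c,img,x[0],x[1],x[2],x[3],x[4]-x[3],0,'pics/ov2.png',265,80,160,150,5)
# also check against scene/side
for n in('scene','side'):
    k=optics.camera_info(n);im=cv2.imread(f'pics/{n}0.png')
    X0,Y0=(280,130) if n=='scene' else (250,150)
    overlay(k,im,x[0],x[1],x[2],x[3],x[4]-x[3],0,f'pics/ov2{n}.png',X0,Y0,130,90,6)
a=cv2.imread('pics/ov2scene.png');b=cv2.imread('pics/ov2side.png')
cv2.imwrite('pics/ov2ss.png',cv2.resize(np.vstack([a,b]),None,fx=.55,fy=.55))
```

```text
[ 0.50771144  0.05285732  0.15853609  1.45137636 -2.02955771] [  83.15773999 -116.28509125] -199.44283123646863 [[-1.02 -0.01]
 [ 0.34 -0.77]
 [-0.   -0.04]
 [ 0.69 -0.52]
 [ 0.02  1.35]]
```

View pics/ov2.png

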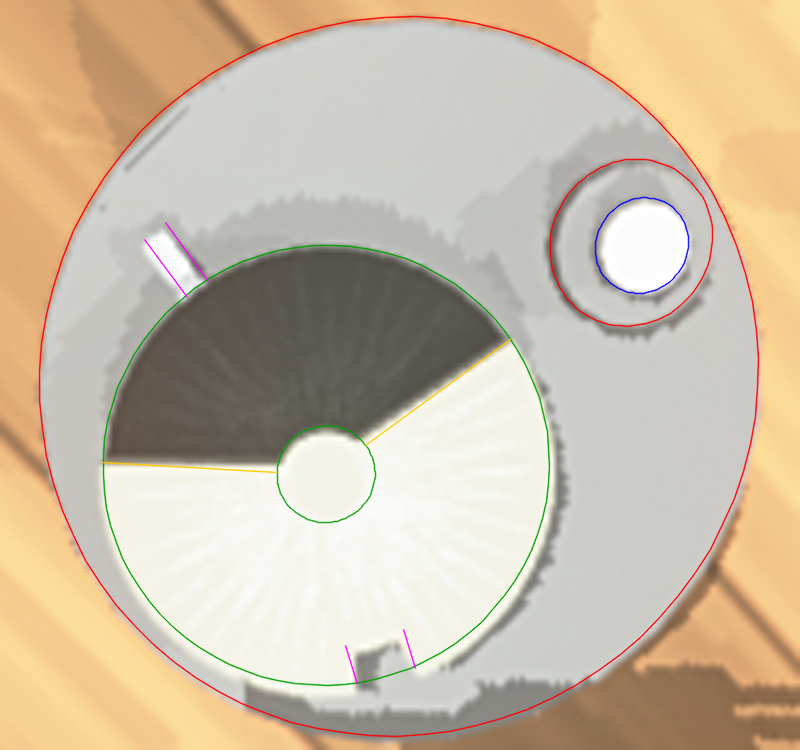

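View pics/ov2ss.png

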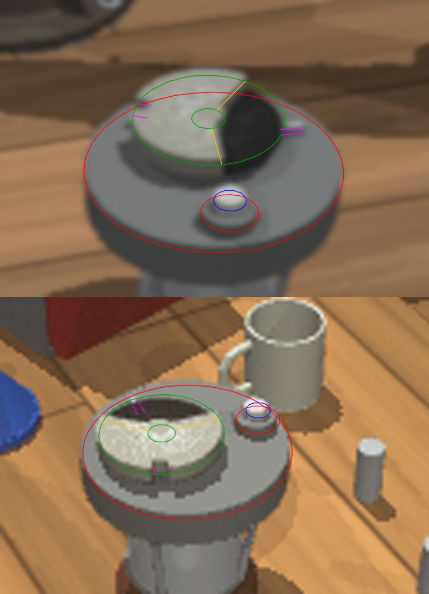

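Overlay fit: axis (0.5075, 0.053), base z about 0.165 (the scene and side views agree), pin direction 83°, notch at −116.5°, so the cover is about 160.5° off. I'll push the anticlockwise wall (133.5°) through about +199.5°. First I hover the closed fingers above the pocket beside that wall.

```bash
python3 -m creep '[{"translation":[0.029,-0.022,0],"rot":[0,0,3.5],"jaw":0},{"translation":[0,0,0.036],"rot":[0,0,0],"jaw":0},{"translation":[0,0,0.036],"rot":[0,0,0],"jaw":0},{"translation":[0,0,0.036],"rot":[0,0,0],"jaw":0},{"translation":[0,0,0.036],"rot":[0,0,0],"jaw":0},{"translation":[0,0,0],"rot":[0,0,0],"jaw":0},{"translation":[0,0,0],"rot":[0,0,0],"jaw":0}]' 20
python3 - <<'E'
from ov import *
o=arm.observe();print(o['position'],o['joints'].round(2))
c=optics.camera_info('wrist');img=optics.get_image('wrist')[:,:,::-1].copy();cv2.imwrite('pics/w2.png',img)
overlay(c,img,.5075,.053,.165,np.radians(83),np.radians(-199.5),0,'pics/ov3.png',170,60,320,240,2.4)
for n in('scene','side'):
  im=optics.get_image(n)[:,:,::-1];X0,Y0=(280,130) if n=='scene' else (250,150)
  cv2.imwrite(f'pics/{n}2.png',cv2.resize(im[Y0-30:Y0+90,X0:X0+130],None,fx=3.5,fy=3.5,interpolation=cv2.INTER_CUBIC))
a=cv2.imread('pics/scene2.png');b=cv2.imread('pics/side2.png');cv2.imwrite('pics/ss2.png',cv2.resize(np.hstack([a,b]),None,fx=.85,fy=.85))
E
```

```text
clock: 4.32
position: [0.4934, 0.087, 0.2162]
ee_rot: [2.915, 1.171, -0.006]
force: [0.9, 0.6, 0.2]
width: 0.006
[0.49342296 0.08696741 0.21620653] [-0.7   0.27  0.52  1.93 -0.16  0.98 -0.91]
```

View pics/ov3.png

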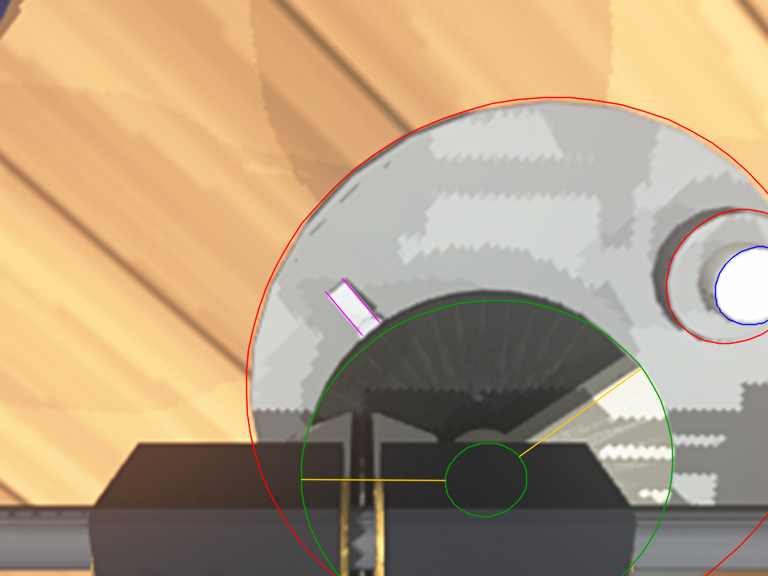

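View pics/ss2.png

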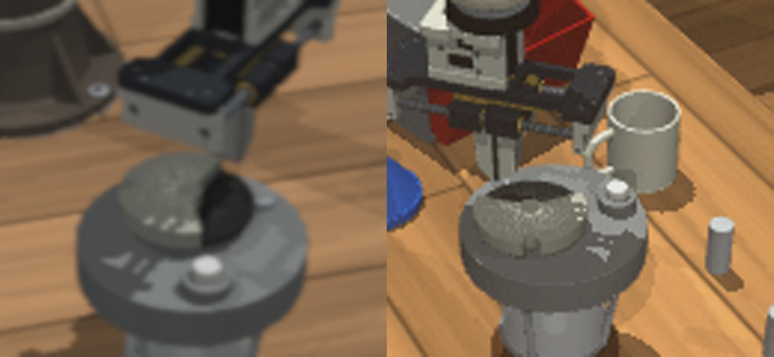

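```bash
python3 -m creep '[{"translation":[0,0,0.01],"rot":[0,0,0],"jaw":0},{"translation":[0,0,0.005],"rot":[0,0,0],"jaw":0},{"translation":[0,0,0.004],"rot":[0,0,0],"jaw":0},{"translation":[0,0,0],"rot":[0,0,0],"jaw":0},{"translation":[0,0,0],"rot":[0,0,0],"jaw":0}]' 20
python3 - <<'E'
from ov import *
for n in('scene','side'):
  im=optics.get_image(n)[:,:,::-1];X0,Y0=(280,130) if n=='scene' else (250,150)
  cv2.imwrite(f'pics/{n}3.png',cv2.resize(im[Y0-30:Y0+90,X0:X0+130],None,fx=3,fy=3,interpolation=cv2.INTER_CUBIC))
a=cv2.imread('pics/scene3.png');b=cv2.imread('pics/side3.png');cv2.imwrite('pics/ss3.png',np.hstack([a,b]))
E
```

```text
clock: 4.88
position: [0.4941, 0.0873, 0.1976]
ee_rot: [-2.915, -1.171, 0.001]
force: [-0.1, -0.1, 0.3]
width: 0.004
```

View pics/ss3.png

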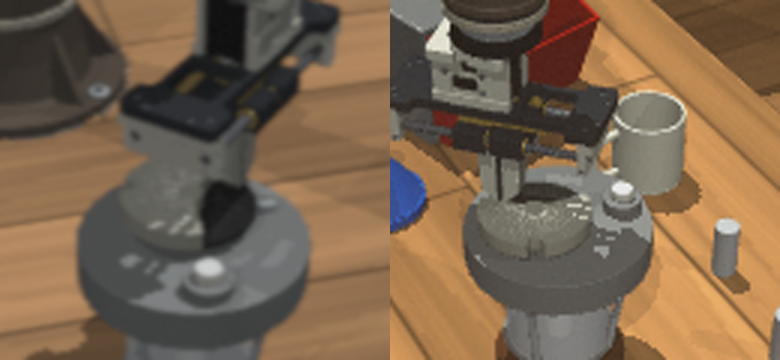

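```bash
python3 -m creep '[{"translation":[0,0,0.0015],"rot":[0,0,0],"jaw":0},{"translation":[-0.0018,-0.0006,0],"rot":[0,0,-3],"jaw":0},{"translation":[-0.0018,-0.0006,0],"rot":[0,0,-3],"jaw":0},{"translation":[-0.0018,-0.0006,0],"rot":[0,0,-3],"jaw":0},{"translation":[-0.0018,-0.0006,0],"rot":[0,0,-3],"jaw":0},{"translation":[-0.0018,-0.0006,0],"rot":[0,0,-3],"jaw":0},{"translation":[0,0,0],"rot":[0,0,0],"jaw":0}]' 20
python3 - <<'E'
from ov import *
o=arm.observe();print(o['position'],o['joints'].round(2),o['ft_torque'])
for n in('scene','side'):
  im=optics.get_image(n)[:,:,::-1];X0,Y0=(280,130) if n=='scene' else (250,150)
  cv2.imwrite(f'pics/{n}4.png',cv2.resize(im[Y0-30:Y0+90,X0:X0+130],None,fx=3,fy=3,interpolation=cv2.INTER_CUBIC))
a=cv2.imread('pics/scene4.png');b=cv2.imread('pics/side4.png');cv2.imwrite('pics/ss4.png',np.hstack([a,b]))
E
```

```text
clock: 5.57
position: [0.4861, 0.0827, 0.1964]
ee_rot: [-2.735, -1.545, -0.001]
force: [0.1, 0.7, -0.7]
width: 0.004
[0.48605213 0.08265367 0.1963541 ] [-0.64  0.28  0.46  1.97 -0.15  0.92 -0.65] [0.09889684 0.16649223 0.00613481]
```

View pics/ss4.png

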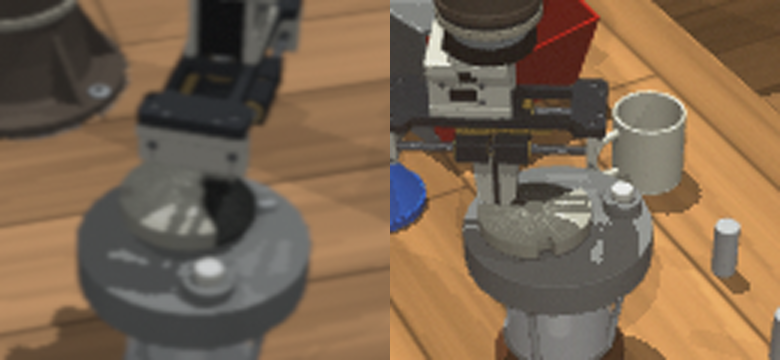

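```bash
python3 -m creep '[{"translation":[-0.0042,-0.0015,0],"rot":[0,0,-7],"jaw":0},{"translation":[-0.0042,-0.0015,0],"rot":[0,0,-7],"jaw":0},{"translation":[-0.0042,-0.0015,0],"rot":[0,0,-7],"jaw":0},{"translation":[-0.0042,-0.0015,0],"rot":[0,0,-7],"jaw":0},{"translation":[-0.0042,-0.0015,0],"rot":[0,0,-7],"jaw":0},{"translation":[-0.0042,-0.0015,0],"rot":[0,0,-7],"jaw":0},{"translation":[-0.0042,-0.0015,0],"rot":[0,0,-7],"jaw":0},{"translation":[-0.0042,-0.0015,0],"rot":[0,0,-7],"jaw":0},{"translation":[-0.0042,-0.0015,0],"rot":[0,0,-7],"jaw":0},{"translation":[-0.0042,-0.0015,0],"rot":[0,0,-7],"jaw":0},{"translation":[-0.0042,-0.0015,0],"rot":[0,0,-7],"jaw":0},{"translation":[0,0,0],"rot":[0,0,0],"jaw":0}]' 20
python3 - <<'E'
from ov import *
o=arm.observe();print(o['position'],o['joints'].round(2))
r=o['ee_rot'];t=2*np.arctan2(r[1],r[0]);print(np.degrees(t)%360);d=np.array([.5075,.053])-o['position'][:2]
print(d@[np.cos(t),np.sin(t)],d@[np.sin(t),-np.cos(t)])
for n in('scene','side'):
  im=optics.get_image(n)[:,:,::-1];X0,Y0=(280,130) if n=='scene' else (250,150)
  cv2.imwrite(f'pics/{n}5.png',cv2.resize(im[Y0-30:Y0+90,X0:X0+130],None,fx=3,fy=3,interpolation=cv2.INTER_CUBIC))
a=cv2.imread('pics/scene5.png');b=cv2.imread('pics/side5.png');cv2.imwrite('pics/ss5.png',np.hstack([a,b]))
E
```

```text
clock: 6.67
position: [0.4737, 0.038, 0.1962]
ee_rot: [-1.178, -2.912, 0.0]
force: [-1.1, 0.5, -0.5]
width: 0.005
[0.47372203 0.03798326 0.19617182] [-0.38  0.24  0.22  2.   -0.07  0.91  0.68]
135.96353059539337
-0.013844522928221224 0.0342751114634374
```

View pics/ss5.png

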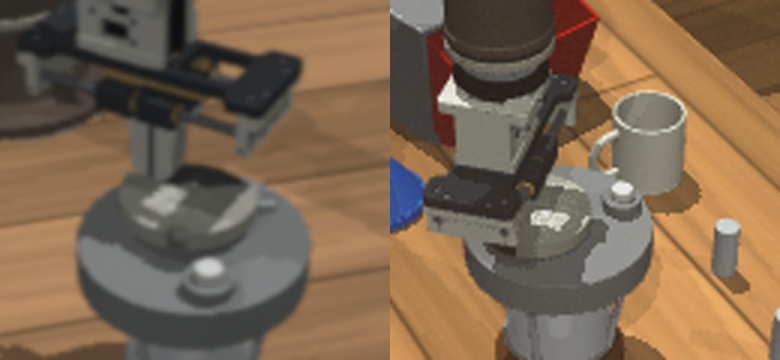

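```bash
python3 -m creep '[{"translation":[-0.0042,-0.0015,0],"rot":[0,0,-7],"jaw":0},{"translation":[-0.0042,-0.0015,0],"rot":[0,0,-7],"jaw":0},{"translation":[-0.0042,-0.0015,0],"rot":[0,0,-7],"jaw":0},{"translation":[-0.0042,-0.0015,0],"rot":[0,0,-7],"jaw":0},{"translation":[-0.0042,-0.0015,0],"rot":[0,0,-7],"jaw":0},{"translation":[-0.0042,-0.0015,0],"rot":[0,0,-7],"jaw":0},{"translation":[-0.0042,-0.0015,0],"rot":[0,0,-7],"jaw":0},{"translation":[-0.0042,-0.0015,0],"rot":[0,0,-7],"jaw":0},{"translation":[-0.0042,-0.0015,0],"rot":[0,0,-7],"jaw":0},{"translation":[-0.0042,-0.0015,0],"rot":[0,0,-7],"jaw":0},{"translation":[-0.0042,-0.0015,0],"rot":[0,0,-7],"jaw":0},{"translation":[0,0,0],"rot":[0,0,0],"jaw":0}]' 20
cat > look.py <<'E'
from ov import *
import sys
k=sys.argv[1]
o=arm.observe();print(o['position'],o['joints'].round(2))
r=o['ee_rot'];t=2*np.arctan2(r[1],r[0]);print(np.degrees(t)%360);d=np.array([.5075,.053])-o['position'][:2]
print(d@[np.cos(t),np.sin(t)],d@[np.sin(t),-np.cos(t)])
for n in('scene','side'):
  im=optics.get_image(n)[:,:,::-1];X0,Y0=(280,130) if n=='scene' else (250,150)
  cv2.imwrite(f'pics/{n}{k}.png',cv2.resize(im[Y0-30:Y0+90,X0:X0+130],None,fx=3,fy=3,interpolation=cv2.INTER_CUBIC))
a=cv2.imread(f'pics/scene{k}.png');b=cv2.imread(f'pics/side{k}.png');cv2.imwrite(f'pics/ss{k}.png',np.hstack([a,b]))
c=optics.camera_info('wrist');np.save(f'w{k}.npy',c,allow_pickle=True)
cv2.imwrite(f'pics/w{k}.png',optics.get_image('wrist')[:,:,::-1])
E
python3 look.py 6
```

```text
clock: 7.77
position: [0.5136, 0.0168, 0.1959]
ee_rot: [0.888, -3.012, -0.0]
force: [-1.2, 0.7, -0.2]
width: 0.006
[0.51363984 0.01683814 0.19587207] [-0.13  0.3  -0.01  1.9   0.    0.94  2.  ]
212.8481532880012
-0.014456562577217518 0.033710314789188
```

View pics/ss6.png

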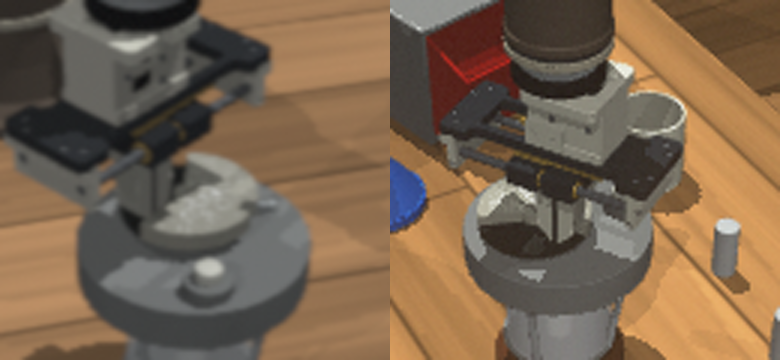

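View pics/w6.png

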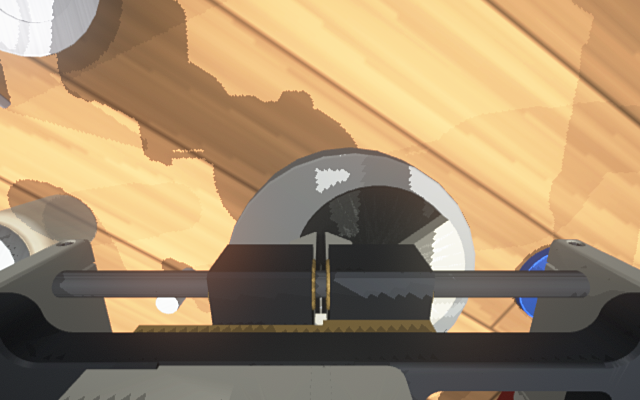

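```bash
python3 -m creep '[{"translation":[-0.0030,-0.0011,0],"rot":[0,0,-5],"jaw":0},{"translation":[-0.0030,-0.0011,0],"rot":[0,0,-5],"jaw":0},{"translation":[-0.0030,-0.0011,0],"rot":[0,0,-5],"jaw":0},{"translation":[-0.0030,-0.0011,0],"rot":[0,0,-5],"jaw":0},{"translation":[-0.0030,-0.0011,0],"rot":[0,0,-5],"jaw":0},{"translation":[0,0,0],"rot":[0,0,0],"jaw":0},{"translation":[0,0,0],"rot":[0,0,0],"jaw":0}]' 20
python3 look.py 7
python3 - <<'E'
from ov import *
c=np.load('w7.npy',allow_pickle=True).item();img=cv2.imread('pics/w7.png')
overlay(c,img,.5075,.053,.165,np.radians(83),np.radians(-10),0,'pics/ov7.png',200,130,300,130,2.6)
E
```

```text
clock: 8.5
position: [0.5281, 0.0227, 0.1962]
ee_rot: [1.509, -2.755, 0.0]
force: [-0.3, -0.3, 0.5]
width: 0.007
[0.52805748 0.02272583 0.1961891 ] [-0.07  0.33 -0.09  1.86  0.04  0.96  2.39]
237.4334438599937
-0.014448403616514692 0.03362110604103288
```

View pics/ss7.png

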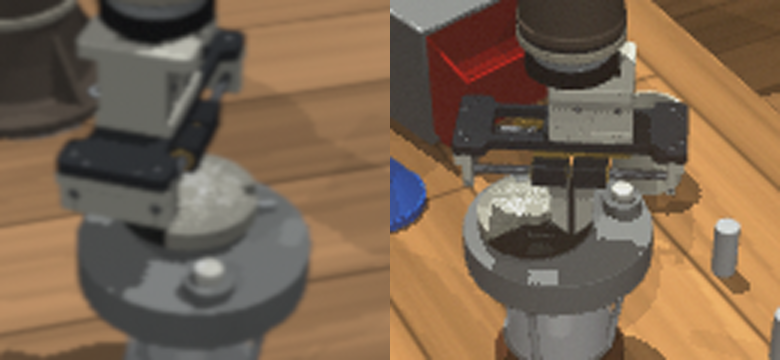

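View pics/ov7.png

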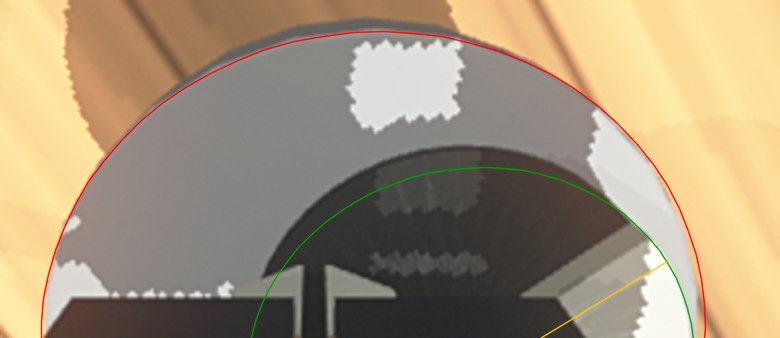

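Run:
```python
from ov import *
for n,(X0,Y0) in (('scene',(310,140)),('side',(265,165))):
  c=optics.camera_info(n);img=optics.get_image(n)[:,:,::-1].copy();cv2.imwrite(f'pics/{n}7f.png',img)
  for j,cv in enumerate((-6,)):
    overlay(c,img,.5075,.053,.165,np.radians(83),np.radians(cv),0,f'pics/o_{n}.png',X0,Y0,80,60,7)
    cv2.imwrite(f'pics/r_{n}.png',cv2.resize(img[Y0:Y0+60,X0:X0+80],None,fx=7,fy=7,interpolation=cv2.INTER_CUBIC))
i=cv2.imread;V=np.hstack([i('pics/o_scene.png'),i('pics/r_scene.png')]);cv2.imwrite('pics/o7.png',cv2.resize(V,(800,300)))
```

```text
(no output)
```

View pics/o7.png

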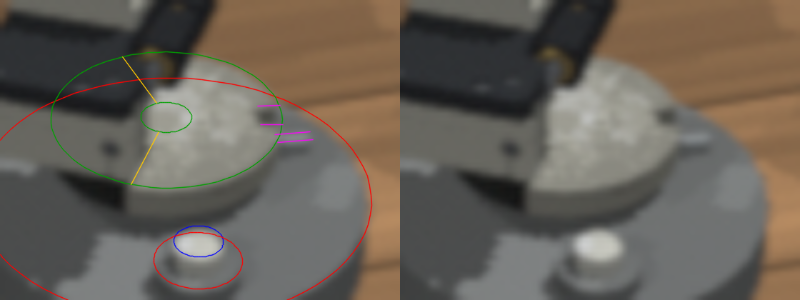

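```bash
python3 -m creep '[{"translation":[-0.0017,-0.0006,0],"rot":[0,0,-2.8],"jaw":0},{"translation":[-0.0017,-0.0006,0],"rot":[0,0,-2.8],"jaw":0},{"translation":[0,0,0],"rot":[0,0,0],"jaw":0},{"translation":[0,0,0],"rot":[0,0,0],"jaw":0},{"translation":[0.006,0,0],"rot":[0,0,0],"jaw":0},{"translation":[0,0,-0.02],"rot":[0,0,0],"jaw":0},{"translation":[0,0,-0.03],"rot":[0,0,0],"jaw":0},{"translation":[0,0,-0.036],"rot":[0,0,7],"jaw":0},{"translation":[0,0,-0.036],"rot":[0,0,7],"jaw":0},{"translation":[0,0,-0.036],"rot":[0,0,7],"jaw":0},{"translation":[0,0,0],"rot":[0,0,7],"jaw":0},{"translation":[0,0,0],"rot":[0,0,7],"jaw":0}]' 20
python3 -m creep '[{"translation":[0,0,0],"rot":[0,0,7],"jaw":0},{"translation":[0,0,0],"rot":[0,0,7],"jaw":0},{"translation":[0,0,0],"rot":[0,0,7],"jaw":0},{"translation":[0,0,0],"rot":[0,0,7],"jaw":0},{"translation":[0,0,0],"rot":[0,0,7],"jaw":0},{"translation":[0,0,0],"rot":[0,0,7],"jaw":0},{"translation":[0,0,0],"rot":[0,0,7],"jaw":0},{"translation":[0,0,0],"rot":[0,0,7],"jaw":0},{"translation":[0,0,0],"rot":[0,0,7],"jaw":0},{"translation":[0,0,0],"rot":[0,0,7],"jaw":0},{"translation":[0,0,0],"rot":[0,0,7],"jaw":0},{"translation":[0,0,0],"rot":[0,0,7],"jaw":0}]' 20
python3 - <<'E'
from h import *
o=arm.observe();print(o['position'],o['joints'].round(2))
r=o['ee_rot'];t=2*np.arctan2(r[1],r[0]);print(np.degrees(t)%360)
d=np.array([.51,.08])-o['position'][:2];print(d@[np.cos(t),np.sin(t)],d@[np.sin(t),-np.cos(t)])
E
```

```text
clock: 9.75
position: [0.5295, 0.0197, 0.3571]
ee_rot: [-0.757, 3.043, -0.001]
force: [-0.4, 0.1, -1.2]
width: 0.01
clock: 10.75
position: [0.5283, 0.0196, 0.3544]
ee_rot: [1.477, 2.773, 0.001]
force: [0.8, -0.5, -0.9]
width: 0.003
[0.52825712 0.01958165 0.35441028] [-0.27  0.2   0.16  1.63 -0.03  1.31  0.49]
123.92344619782008
0.060323201578369484 0.018569094505771863
```

```bash
python3 -m creep '[{"translation":[0.035,0.010,0],"rot":[0,0,7],"jaw":0},{"translation":[0.025,0.008,0],"rot":[0,0,7],"jaw":0},{"translation":[0,0,0],"rot":[0,0,7],"jaw":0},{"translation":[0,0,0],"rot":[0,0,7],"jaw":0},{"translation":[0,0,0],"rot":[0,0,0],"jaw":0},{"translation":[0,0,0],"rot":[0,0,0],"jaw":0}]' 20
python3 look.py 8
python3 - <<'E'
from ov import *
c=np.load('w8.npy',allow_pickle=True).item();img=cv2.imread('pics/w8.png')
cv2.imwrite('pics/w8s.png',img)
overlay(c,img,.5075,.053,.162,np.radians(83),0,0,'pics/ov8.png',240,80,160,120,5)
E
```

```text
clock: 11.25
position: [0.513, 0.0778, 0.3544]
ee_rot: [2.082, 2.352, 0.001]
force: [-1.0, 0.5, 0.6]
width: 0.004
[0.5129789  0.07784335 0.35437022] [-0.4   0.18  0.18  1.66 -0.03  1.31 -0.1 ]
96.96638402030447
-0.02399542172981882 -0.008451630817654642
```

View pics/ov8.png

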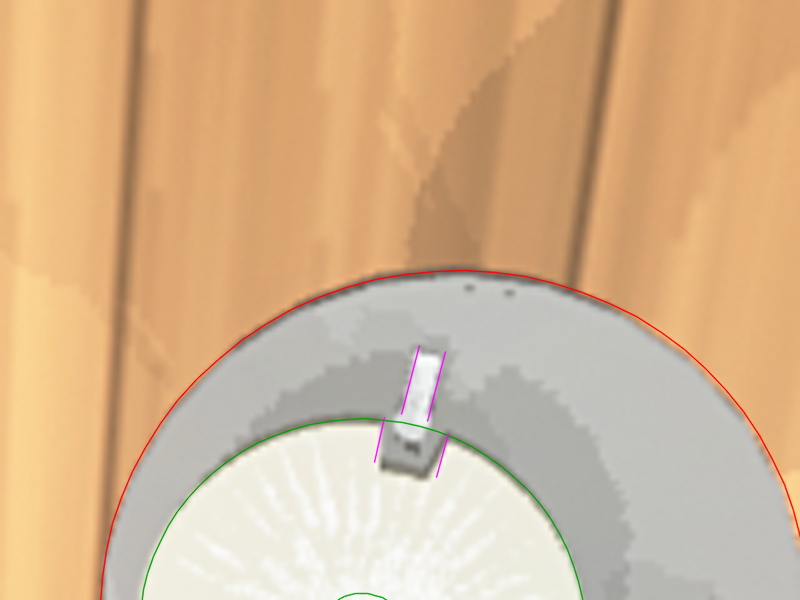

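View pics/w8.png

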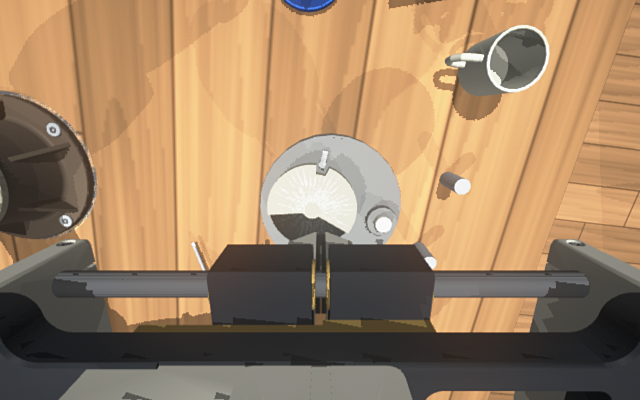

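View pics/ss8.png

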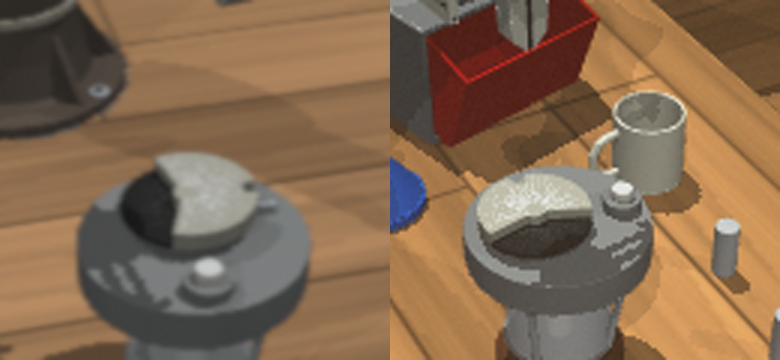

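Run:
```python
from ov import *
img=cv2.imread('pics/w8.png')
cv2.imwrite('pics/z8.png',cv2.resize(img[140:185,300:350],None,fx=13,fy=13,interpolation=cv2.INTER_CUBIC))
c=np.load('w8.npy',allow_pickle=True).item()
for z0 in (.165,.161):
  Z=lambda x,y,h:onplane(c,np.array([x,y])/5+[240,80]-.5,z0+h)[:2]
  web=[Z(430,355,.007),Z(413,425,.007)]; 
  d=web[0]-web[1];print('web dir',np.degrees(np.arctan2(d[1],d[0])),web[0])
  A=np.array([.5075,.053])
  l=Z(385,422,.0235);r=Z(447,437,.0235);m=(l+r)/2-A;print('notch',np.degrees(np.arctan2(m[1],m[0])),np.hypot(*m),'web',np.degrees(np.arctan2(*(web[0]-A)[::-1])),np.degrees(np.arctan2(*(web[1]-A)[::-1])))
```

```text
web dir 83.3708456538742 [0.51503158 0.11640259]
notch 83.04973207701946 0.04963544404291389 web 83.2255924121077 83.17689765801133
web dir 83.37084565387411 [0.51516023 0.11595005]
notch 82.82197685430074 0.048994912840092754 web 83.06193188505418 82.95569696730058
```

View pics/z8.png

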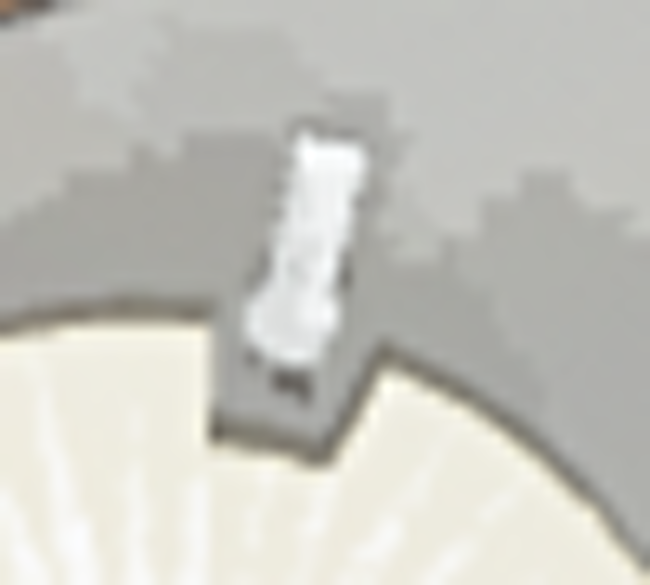

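The notch sits centred on the pin to within about 0.5°: the notch mouth's midpoint and the pin coincide at roughly pixel (322.5,165). Now I press on the raised part near the axis.

```bash
python3 -m creep '[{"translation":[-0.012,-0.0055,0],"rot":[0,0,0],"jaw":0},{"translation":[0,0,0.034],"rot":[0,0,0],"jaw":0},{"translation":[0,0,0.034],"rot":[0,0,0],"jaw":0},{"translation":[0,0,0.034],"rot":[0,0,0],"jaw":0},{"translation":[0,0,0.034],"rot":[0,0,0],"jaw":0},{"translation":[0,0,0.006],"rot":[0,0,0],"jaw":0},{"translation":[0,0,0],"rot":[0,0,0],"jaw":0},{"translation":[0,0,0],"rot":[0,0,0],"jaw":0}]' 20
python3 -m creep '[{"translation":[0,0,0.003],"rot":[0,0,0],"jaw":0},{"translation":[0,0,0.003],"rot":[0,0,0],"jaw":0},{"translation":[0,0,0.003],"rot":[0,0,0],"jaw":0},{"translation":[0,0,0],"rot":[0,0,0],"jaw":0}]'
python3 look.py 9
```

```text
clock: 12.07
position: [0.5095, 0.0649, 0.2135]
ee_rot: [2.086, 2.349, 0.001]
force: [-0.1, -0.2, 0.1]
width: 0.003
clock: 12.4
position: [0.509, 0.0655, 0.2035]
ee_rot: [2.085, 2.349, 0.001]
force: [-0.4, -0.4, -0.5]
width: 0.006
[0.50904942 0.06552366 0.20345328] [-0.37  0.29  0.17  1.9  -0.06  0.95 -0.05]
96.81560931520426
-0.012251282204999641 -0.003024707117463523
```

View pics/ss9.png

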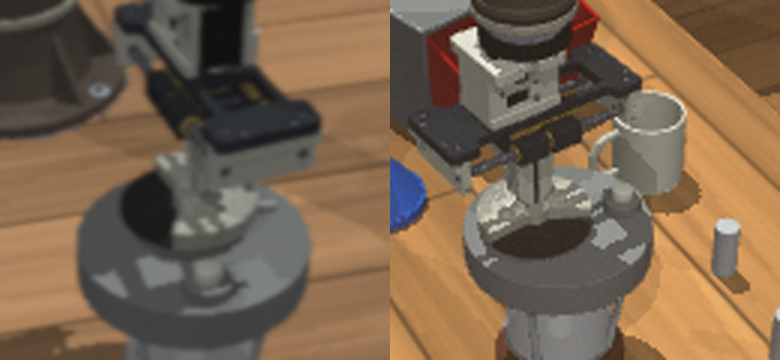

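```bash
python3 -m creep '[{"translation":[0,0,0.0015],"rot":[0,0,0],"jaw":0},{"translation":[0,0,0.0015],"rot":[0,0,0],"jaw":0},{"translation":[0,0,0],"rot":[0,0,0],"jaw":0}]'
python3 -m creep '[{"translation":[0,0,0.0015],"rot":[0,0,0],"jaw":0},{"translation":[0,0,0.0015],"rot":[0,0,0],"jaw":0},{"translation":[0,0,0],"rot":[0,0,0],"jaw":0}]'
python3 -m creep '[{"translation":[0,0,0.001],"rot":[0,0,0],"jaw":0},{"translation":[0,0,0.001],"rot":[0,0,0],"jaw":0},{"translation":[0,0,0],"rot":[0,0,0],"jaw":0}]'
```

```text
clock: 12.8
position: [0.5092, 0.0655, 0.2004]
ee_rot: [2.085, 2.349, 0.001]
force: [-1.1, 0.1, 3.3]
width: 0.004
clock: 13.05
position: [0.5092, 0.0656, 0.1973]
ee_rot: [2.085, 2.349, 0.001]
force: [1.4, 0.3, 2.6]
width: 0.002
clock: 13.3
position: [0.5092, 0.0655, 0.1953]
ee_rot: [2.086, 2.349, 0.001]
force: [1.0, 0.2, 3.5]
width: 0.003
```

```bash
python3 -m creep '[{"translation":[0,0,0.001],"rot":[0,0,0],"jaw":0},{"translation":[0,0,0.001],"rot":[0,0,0],"jaw":0},{"translation":[0,0,0],"rot":[0,0,0],"jaw":0}]'
python3 -m creep '[{"translation":[0,0,0.001],"rot":[0,0,0],"jaw":0},{"translation":[0,0,0],"rot":[0,0,0],"jaw":0}]'
```

```text
clock: 13.55
position: [0.5092, 0.0655, 0.1937]
ee_rot: [2.086, 2.349, 0.001]
force: [-1.1, -0.1, 7.7]
width: 0.007
clock: 13.72
position: [0.5093, 0.0656, 0.1935]
ee_rot: [2.085, 2.349, 0.002]
force: [-4.5, 0.3, 16.9]
width: 0.006
```

Force rose sharply with the TCP at 0.1935, the expected seated height. I'll lift off, move over the button and look.

```bash
python3 -m creep '[{"translation":[0,0,-0.004],"rot":[0,0,0],"jaw":0},{"translation":[0,0,-0.03],"rot":[0,0,0],"jaw":0},{"translation":[-0.0107,0.0261,0],"rot":[0,0,0],"jaw":0},{"translation":[-0.0107,0.0261,0],"rot":[0,0,0],"jaw":0},{"translation":[-0.0107,0.0261,0],"rot":[0,0,0],"jaw":0},{"translation":[0,0,0],"rot":[0,0,0],"jaw":0},{"translation":[0,0,0],"rot":[0,0,0],"jaw":0}]'
python3 look.py 10
python3 - <<'E'
from ov import *
c=np.load('w10.npy',allow_pickle=True).item();img=cv2.imread('pics/w10.png')
overlay(c,img,.5075,.053,.163,np.radians(83),0,.009,'pics/ov10.png',120,60,300,200,2.6)
E
```

```text
clock: 14.3
position: [0.5909, 0.042, 0.2252]
ee_rot: [-2.087, -2.347, 0.002]
force: [-0.5, 1.1, -0.5]
width: 0.003
[0.59092197 0.04200859 0.22522534] [-0.3   0.4   0.2   1.69 -0.08  1.07  0.04]
96.72141629937056
0.02067973660647253 -0.08156215017667244
```

View pics/ss10.png

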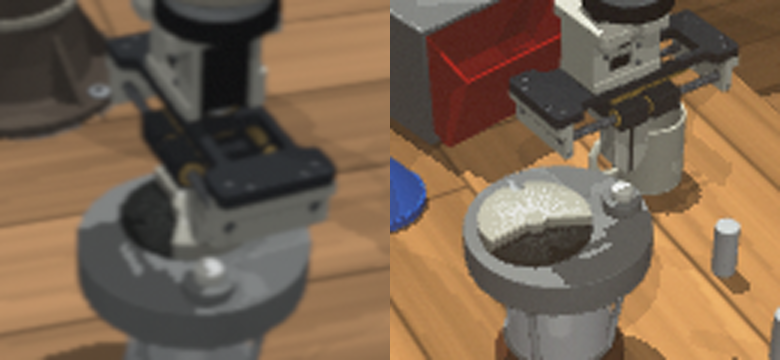

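View pics/ov10.png

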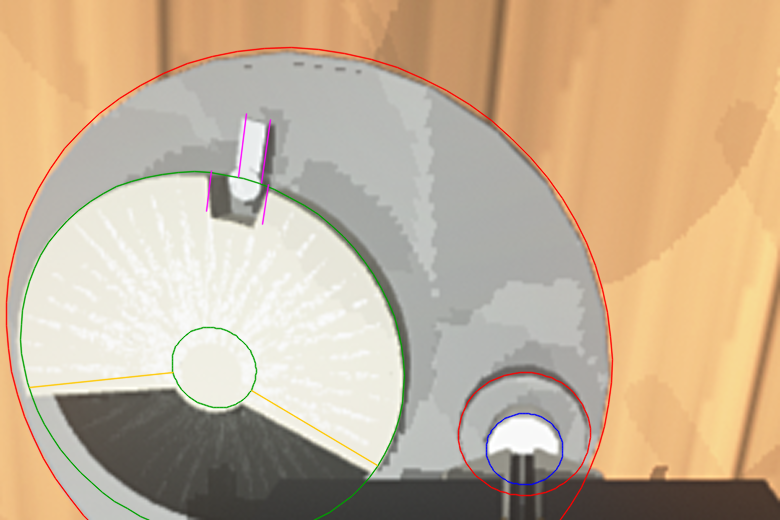

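The cover is flush and the pin sits inside the notch. The button is centred under the fingertips, so I press it.

```bash
python3 -m creep '[{"translation":[0,0,0.015],"rot":[0,0,0],"jaw":0},{"translation":[0,0,0.006],"rot":[0,0,0],"jaw":0},{"translation":[0,0,0.003],"rot":[0,0,0],"jaw":0},{"translation":[0,0,0.002],"rot":[0,0,0],"jaw":0},{"translation":[0,0,0.002],"rot":[0,0,0],"jaw":0},{"translation":[0,0,0],"rot":[0,0,0],"jaw":0}]'
python3 -m creep '[{"translation":[0,0,0.0015],"rot":[0,0,0],"jaw":0},{"translation":[0,0,0],"rot":[0,0,0],"jaw":0}]'
python3 -m creep '[{"translation":[0,0,0.001],"rot":[0,0,0],"jaw":0},{"translation":[0,0,0],"rot":[0,0,0],"jaw":0}]'
```

```text
clock: 14.95
position: [0.5902, 0.0431, 0.1984]
ee_rot: [-2.085, -2.349, -0.0]
force: [-2.3, 1.2, 2.7]
width: 0.005
clock: 15.12
position: [0.5906, 0.043, 0.197]
ee_rot: [2.086, 2.349, 0.001]
force: [-2.4, 1.2, 3.0]
width: 0.003
clock: 15.28
position: [0.5906, 0.043, 0.1959]
ee_rot: [2.086, 2.349, 0.001]
force: [-1.6, 0.9, 4.6]
width: 0.005
```

```bash
python3 -m creep '[{"translation":[0,0,0.001],"rot":[0,0,0],"jaw":0},{"translation":[0,0,0],"rot":[0,0,0],"jaw":0}]'
python3 -m creep '[{"translation":[0,0,0.001],"rot":[0,0,0],"jaw":0},{"translation":[0,0,0],"rot":[0,0,0],"jaw":0}]'
```

```text
clock: 15.45
position: [0.5906, 0.043, 0.1953]
ee_rot: [2.086, 2.349, 0.001]
force: [-3.5, 1.0, 7.4]
width: 0.005
clock: 15.62
position: [0.5907, 0.043, 0.1951]
ee_rot: [2.086, 2.349, 0.002]
force: [-6.2, 0.7, 15.6]
width: 0.007
```

The button has hit its stop (0.1951, 15.6 N). I'll release it, go up and check.

```bash
python3 -m creep '[{"translation":[0,0,0],"rot":[0,0,0],"jaw":0},{"translation":[0,0,-0.004],"rot":[0,0,0],"jaw":0},{"translation":[0,0,-0.01],"rot":[0,0,0],"jaw":0},{"translation":[0,0,-0.036],"rot":[0,0,0],"jaw":0},{"translation":[0.02,-0.02,-0.03],"rot":[0,0,0],"jaw":0},{"translation":[0.02,-0.02,-0.03],"rot":[0,0,0],"jaw":0},{"translation":[0.02,0,-0.03],"rot":[0,0,0],"jaw":0},{"translation":[0,0,0],"rot":[0,0,0],"jaw":0},{"translation":[0,0,0],"rot":[0,0,0],"jaw":0}]'
python3 look.py 11
python3 - <<'E'
from ov import *
c=np.load('w11.npy',allow_pickle=True).item();img=cv2.imread('pics/w11.png')
overlay(c,img,.5075,.053,.163,np.radians(83),0,.009,'pics/ov11.png',200,80,220,160,3.6)
E
```

```text
clock: 16.37
position: [0.5445, 0.099, 0.3358]
ee_rot: [2.081, 2.35, 0.006]
force: [0.7, -0.1, 0.1]
width: 0.006
[0.54445606 0.09896811 0.33580326] [-0.42  0.25  0.18  1.62 -0.05  1.28 -0.11]
96.93712653677156
-0.04116803599438171 -0.042237548007998116
```

View pics/ov11.png

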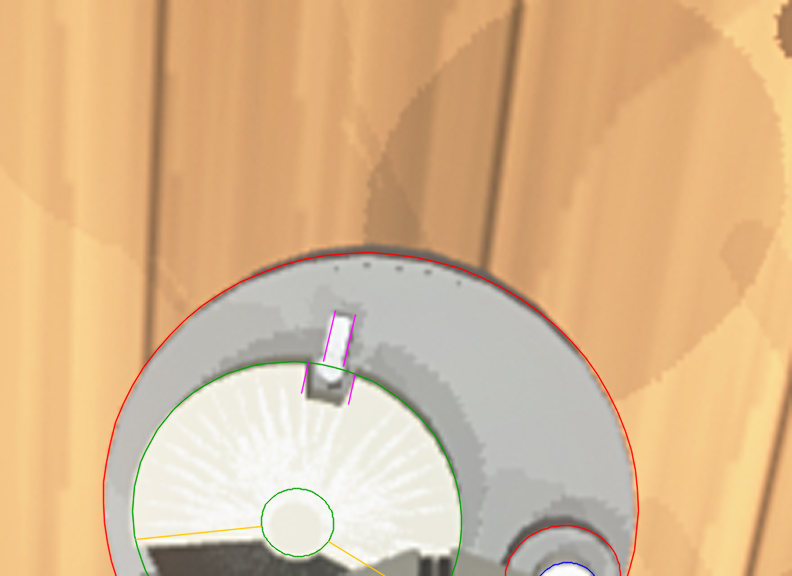

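View pics/ss11.png

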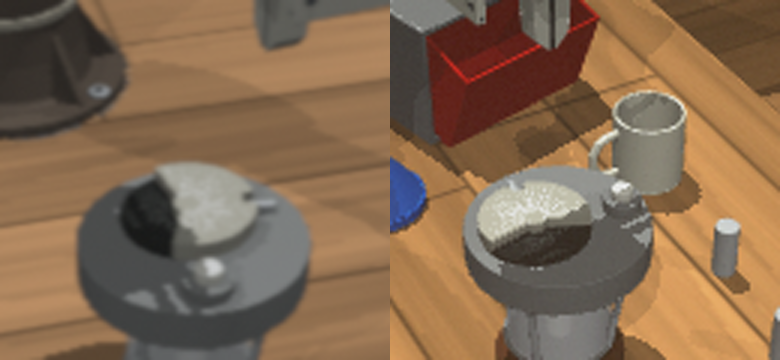

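The side and scene views show the cover flush, the pin in the notch, the button back out, and nothing else moved. Handing in.

```bash
python3 -c "
from cell import arm
print(arm.observe()['clock']);print(arm.sign_off())"
```

```text
16.5167
the job is handed in; nothing more can be done
None
```

The job is done and handed in at 16.5 s. I turned the cover about 200° anticlockwise until its notch was over the pin, pressed it down until it seated, then pressed the button fully in and let it go.

- **Alignment:** before pressing, the wrist camera showed the notch centred on the pin to within about 0.5°.
- **Cover:** it hit its stop with the tool at z = 0.1935 m, the height expected for a full 9 mm press, with 17 N on the tool. The pictures afterwards show it flush with the pin in the notch.
- **Button:** it hit its stop at z = 0.1951 m with 15.6 N, where about 0.195 m was expected. The last pictures show it out again.
- **Surroundings:** the other things in view stayed where they were, and the arm ended clear of the lantern.

One measurement disagreed. A fit from the wrist camera alone put the base face at about 0.159 m, while the scene and side cameras supported the stated 0.165 m. I used 0.165 m, and the heights at which the cover and button stopped agreed with it.

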